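Wake, set and tare the laboratory balance

ROBOT

A 6-joint arm with a two-finger parallel gripper is mounted at the origin on the work surface. World frame = base frame: x ahead of the robot, y to its left, z up, the work surface at z = 0. Lengths are in m, angles in rad, forces in N, time in s.
With the tool pointing down it reaches from about 0.325 to 0.775 m from the base axis. Payload 5.5 kg.
Tool frame: the origin (TCP) lies at the very end of the fingers, on their centre line; the grasp point (between the pads) lies 19 mm behind it; y points along the fingers, z is the direction in which the jaws open and shut, and the axes are right-handed (so a half turn about y gives the same grasp; the last joint's range is limited). The gripper opens to 88 mm and grips with 3 to 60 N. Pads are 20 mm wide; open, the fingers measure 115 mm over their backs; the gripper's body (75 mm by 178 mm) begins 61 mm behind the grasp point.
Start: joints at [-1.265, 0.091, 1.231, -0, 1.82, -0.057], TCP at [0.213, -0.561, 0.223] pointing down, gripper open.
Joint ranges: [-2.87, 2.87], [-0.86, 2.18], [0.17, 2.46], [-1.51, 4.65], [0.06, 2.69], [-2.65, 2.65]. Speed limits (rad/s): [2.57, 2.57, 3.01, 3.14, 3.14, 3.14].

INTERFACE

Orientations are given as a unit quaternion [x, y, z, w].
In Python, from workcell import read_state, snapshot, job_done gives the robot as it stands.
- The arm moves only by the tool step_arm, never from a script. Its argument "deltas" is a list of rows, each an object with "fingers": the opening, from 0 (shut) to 1 (fully open); "linear": the shift along the world's x, y, z in cm, a list of three; "twist": the turn about the world's z in degrees. In form: [{"fingers": fingers, "linear": [x, y, z], "twist": twist}, ...]. A call has 1 to 20 rows; each row shifts and turns the commanded pose from where the row before left it; what a row does not reach is not made up. A row lasts 1/10 s, in which the tool goes at most 50 mm and 8.59 degrees, less where a joint would pass 70% of its speed; a pose out of reach is approached as far as the arm can. A call is refused whole if a number of a shift passes 5 or a number of a turn 8.59, either way. A call with a gripper value outside its range is refused whole. The fingers move at their own pace and stop on an object; "newtons" is the grip in N (left out, the last holds). Time passes only in rows, so rows that do not move let the fingers close. It gives the time, the measured TCP pose, the force and the opening at its end, in the units of the state.
- read_state(): the state, without advancing time (a new reading comes with each control period).
- snapshot(name): name is "scene" or "side" or "wrist"; returns a dict with "pixels" (480x640x3 uint8, blue, green, red), "fx", "fy", "cx", "cy" (pixels), "eye" and "rotation" of the camera in the world; the wrist camera has in their place "T_tool_cam" (4x4, takes a point from camera to tool coordinates, whose origin is the TCP and whose axes are the tool frame's). Camera axes: x right, y down, z forward; pixel columns grow to the right and rows downward; lengths in m; the calibration is good to about 2 mm. A picture is of the moment at which its call begins: read the wrist's pose just before it. There is no depth.
- job_done(): hands the job in, once; it reports no verdict.
The state is a dict: "time": time; "joint_pos": joint angles; "joint_vel": joint speeds; "tau": joint torques, N m; "position": TCP position; "tcp_rot": TCP orientation; "contact_force": force on the tool from outside, world axes, zero at the start; "wrist_torque": the same for the moment, N m; "finger_gap": finger opening in m.
Only numpy, scipy, OpenCV 4.12 (cv2) and the standard library are available. Lean on these libraries where they do the work, as an engineer would, in place of code of your own. Each camera call takes 0.05 s, during which the arm holds its last target. There are 200 camera calls.

TASK

Get the open-pan balance ready to weigh into the beaker that already stands on its pan: with a fingertip tap the red on/off key, then the yellow unit key, then the blue tare key, pressing each one lightly but well down and letting it come up before the next. Do not press the two grey keys, keep off the pan and the beaker, and neither pick up nor shift anything on the bench.

Things in the scene. Friction and masses are not known exactly. Their poses are not given: they have to be found in the camera images.
- balance: off-white open-pan balance, 220 wide (y) x 330 deep (x) x 88 mm high, fixed to the bench. Origin: on the bench, mid-footprint; -x points out of its front (key side), +y to its left seen from the front, z up. Dark sloping key panel: the front 120 mm, with a row of five keys 42 mm apart, 130 mm in front of the origin; left to right: red on/off, grey print, yellow unit, grey calibration, blue tare
- on_key_top (a point): centre of the top face of the red on/off key (cap 26 x 26 mm, standing 10 mm proud of the sloping key panel; the face slopes with the panel, 15.5 degrees, lower towards the balance's front), 84 mm to the left of the balance's centre line
- unit_key_top (a point): centre of the top face of the yellow unit key (cap 26 x 26 mm, standing 10 mm proud of the sloping key panel; the face slopes with the panel, 15.5 degrees, lower towards the balance's front), on the balance's centre line
- tare_key_top (a point): centre of the top face of the blue tare key (cap 26 x 26 mm, standing 10 mm proud of the sloping key panel; the face slopes with the panel, 15.5 degrees, lower towards the balance's front), 84 mm to the right of the centre line
- print_key_top (a point): centre of the top face of the grey print key (cap 26 x 26 mm, standing 10 mm proud of the sloping key panel; the face slopes with the panel, 15.5 degrees, lower towards the balance's front), between red and yellow: not to be pressed
- cal_key_top (a point): centre of the top face of the grey calibration key (cap 26 x 26 mm, standing 10 mm proud of the sloping key panel; the face slopes with the panel, 15.5 degrees, lower towards the balance's front), between yellow and blue: not to be pressed
- on_key (a joint): travel of the red on/off key in m: 0 = up, 0.007 = fully down (along the normal of the sloping panel); a spring returns it (1.6 N to start it, 3.7 N at 0.003, 6.5 N fully down); past 0.003 it registers
- print_key (a joint): travel of the grey print key in m: 0 = up, 0.007 = fully down (along the normal of the sloping panel); a spring returns it (1.6 N to start it, 3.7 N at 0.003, 6.5 N fully down); past 0.003 it registers
- unit_key (a joint): travel of the yellow unit key in m: 0 = up, 0.007 = fully down (along the normal of the sloping panel); a spring returns it (1.6 N to start it, 3.7 N at 0.003, 6.5 N fully down); past 0.003 it registers
- cal_key (a joint): travel of the grey calibration key in m: 0 = up, 0.007 = fully down (along the normal of the sloping panel); a spring returns it (1.6 N to start it, 3.7 N at 0.003, 6.5 N fully down); past 0.003 it registers
- tare_key (a joint): travel of the blue tare key in m: 0 = up, 0.007 = fully down (along the normal of the sloping panel); a spring returns it (1.6 N to start it, 3.7 N at 0.003, 6.5 N fully down); past 0.003 it registers
- pan: round steel weighing pan of the balance, 156 mm across, top 88 mm above the bench; its axis stands 55 mm behind the balance's origin, 185 mm behind the row of keys. Origin: on its axis, 14 mm below its top
- beaker: empty glass beaker, 52 mm across, 65 mm high, standing loose on the pan. Origin: centre of its underside
- bottle: amber reagent bottle with black cap, 60 mm across, 115 mm high, loose on the bench beside the balance. Origin: centre of its underside
- cup: open white plastic cup, 68 mm across, 70 mm high, loose on the bench beside the balance. Origin: centre of its underside
- jar: orange jar with white lid, 58 mm across, 50 mm high, loose on the bench in front of the balance. Origin: centre of its underside
- cap: blue screw cap, 42 mm across, 20 mm high, loose on the bench in front of the balance. Origin: centre of its underside
- weight: steel calibration weight with a knob, 34 mm across, 57 mm high, 200 g, loose on the bench near a front corner of the balance. Origin: centre of its underside
- spatula: thin double-ended steel laboratory spatula, 170 mm long, 12 mm wide, 6 mm thick, lying loose on the bench beside the balance, along its x axis. Origin: centre of its underside
Things that resemble listed ones, but are neither listed nor needed, are in the scene too. Leave any black or pink look-alike of the beaker alone.

How it is judged:
By the outcome, as a careful person would: the job done as asked, in the order asked, and still so for the second after the job is handed in, with the robot touching nothing.
It also fails if it takes over 42 s, if anything falls off the work surface, if the arm or the gripper's body presses on something with over 40 N, if the wrist force passes 120 N, or if a joint passes its speed limit or range.

## Working session

There is one attempt and no reset: what is moved stays moved. The work goes in short steps, Python scripts to look and compute and a tool call to move; the robot and the scene stay as the last step left them, time stands still between calls to the robot, and variables do not carry over. Pictures are saved under pics/ and viewed, about 8 in all and at most 12, crops included, and the job is handed in when it is done.

Besides the shell and the picture viewer there is one more tool, called after ">>>" as name([rows], argument=value, ...), one row to a line, values as JSON. step_arm: Moves the arm, as the interface text tells. Its arguments: {"type":"object","properties":{"deltas":{"type":"array","items":{"type":"object","properties":{"fingers":{"type":"number"},"linear":{"type":"array","items":{"type":"number"}},"twist":{"type":"number"}}}},"newtons":{"type":"number"}},"required":["deltas"]}

```bash
mkdir -p pics; ls; python3 - <<'E'
from workcell import *
import cv2, numpy as np
s=read_state(); print({k:np.round(v,4) for k,v in s.items()})
import pickle
for n in("scene","side"):
    d=snapshot(n); cv2.imwrite(f"pics/{n}0.png",d["pixels"]); pickle.dump(d,open(f"{n}0.pkl","wb"))
    print(n,d["fx"],d["cx"],d["cy"],d["eye"],np.round(d["rotation"],3).tolist())
E
```

```text
pics
{'time': np.float64(0.0), 'joint_pos': array([-1.2647,  0.0918,  1.2319,  0.    ,  1.8198, -0.0567]), 'joint_vel': array([-0.0006,  0.0014, -0.0006,  0.0002,  0.    ,  0.0008]), 'tau': array([-3.90000e-03, -4.46450e+01, -4.06457e+01,  6.95000e-02,
        2.92000e-02, -2.00000e-04]), 'position': array([ 0.2128, -0.5607,  0.2215]), 'tcp_rot': array([-0.1276,  0.6962, -0.6948,  0.1275]), 'contact_force': array([-0.3718, -0.5278, -0.0384]), 'wrist_torque': array([ 0.0051,  0.0342, -0.0015]), 'finger_gap': np.float64(0.0879)}
scene 591.6473377278212 323.71662617536896 238.37535251479179 [ 1.17764855 -0.54687398  0.64921617] [0.818, 0.338, -0.178, -0.43]
side 477.03712702423553 323.07524750480457 238.12527191463005 [ 0.59271283 -0.51846996  0.76697502] [0.941, -0.027, 0.01, -0.337]
```

View pics/scene0.png

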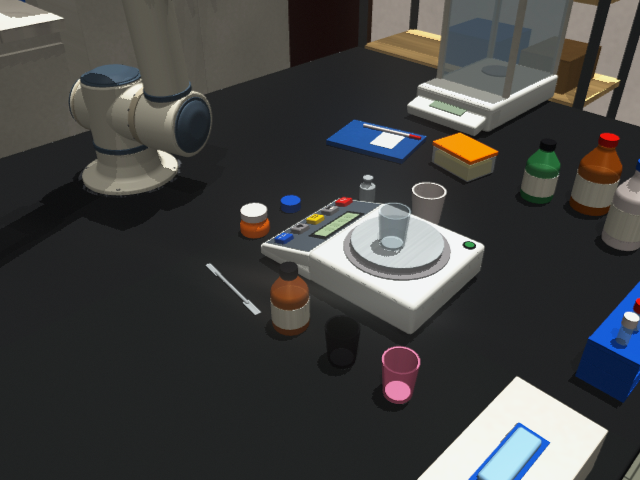

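View pics/side0.png

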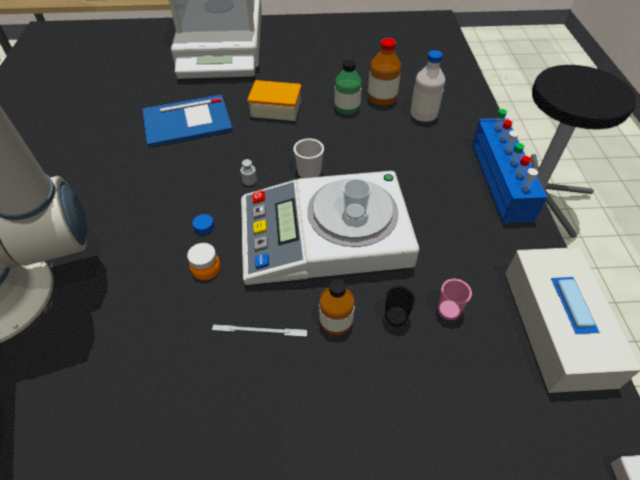

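Scene view: red key at (344,201), yellow (315,218), blue (284,238). Side view: red (258,197), yellow (260,227), blue (262,260). The weight and cup stand near the red end, the jar and blue cap in front. Next I triangulate the keys.

```bash
cat > h.py <<'E'
import numpy as np, cv2
from scipy.spatial.transform import Rotation as R
def blobs(img, boxes):
    hsv=cv2.cvtColor(img,cv2.COLOR_BGR2HSV); out={}
    H=dict(red=[(0,8),(172,180)],yellow=[(20,34)],blue=[(105,128)])
    for k,(u,v,r) in boxes.items():
        m=np.zeros(img.shape[:2],np.uint8)
        for a,b in H[k]: m|=cv2.inRange(hsv,(a,150,100),(b,255,255))
        w=np.zeros_like(m); w[max(0,v-r):v+r,max(0,u-r):u+r]=1; m*=w
        n,l,st,c=cv2.connectedComponentsWithStats(m)
        i=1+np.argmax(st[1:,4]); 
        hull=cv2.convexHull(np.argwhere(l==i)[:,::-1].astype(np.int32))
        M=cv2.moments(hull); out[k]=(np.array([M['m10']/M['m00'],M['m01']/M['m00']]),st[i].tolist())
    return out
def ray(d,p,Rm=None,eye=None):
    if Rm is None: Rm=R.from_quat(d["rotation"]).as_matrix(); eye=np.array(d["eye"])
    v=Rm@np.array([(p[0]-d["cx"])/d["fx"],(p[1]-d["cy"])/d["fy"],1]); return np.array(eye),v/np.linalg.norm(v)
def tri(rays):
    A=sum(np.eye(3)-np.outer(v,v) for o,v in rays); b=sum((np.eye(3)-np.outer(v,v))@o for o,v in rays)
    x=np.linalg.solve(A,b); return x,[np.linalg.norm((np.eye(3)-np.outer(v,v))@(x-o)) for o,v in rays]
E
python3 - <<'E'
import pickle; from h import *
S=pickle.load(open("scene0.pkl","rb"));D=pickle.load(open("side0.pkl","rb"))
a=blobs(S["pixels"],dict(red=(344,201,10),yellow=(315,218,10),blue=(284,238,10)))
b=blobs(D["pixels"],dict(red=(258,197,9),yellow=(260,227,9),blue=(262,260,9)))
P={}
for k in a:
    P[k],r=tri([ray(S,a[k][0]),ray(D,b[k][0])]); print(k,a[k],b[k],P[k].round(4),np.round(r,4))
d=P["red"]-P["blue"]; print(np.linalg.norm(d),np.degrees(np.arctan2(-d[0],d[1])))
def g(d,p,z):
    o,v=ray(d,p); return (o+v*(z-o[2])/v[2]).round(3)
for n,p,z in [("weight base",(249,184),0),("weight knob",(247,164),.055),("jar top",(202,255),.05),("cap",(203,222),.02),("bottle cap",(338,288),.115),("cup top",(309,148),.07)]: print(n,g(D,p,z))
E
```

```text
red (array([344.2405303 , 200.77840909]), [336, 197, 16, 9, 87]) (array([258.28358209, 196.23880597]), [252, 191, 13, 11, 100]) [0.4979 0.1899 0.05  ] [0.0005 0.0005]
yellow (array([315.40191388, 218.32376396]), [306, 214, 18, 10, 109]) (array([259.93233083, 226.49373434]), [254, 220, 13, 14, 147]) [0.5036 0.1052 0.0503] [0.0002 0.0002]
blue (array([284.40952381, 237.25079365]), [275, 233, 18, 10, 102]) (array([261.56301531, 259.79623086]), [255, 253, 14, 14, 118]) [0.5088 0.0225 0.0499] [0. 0.]
0.16774435500484697 3.7216334543856995
weight base [0.469 0.279 0.   ]
weight knob [0.471 0.285 0.055]
jar top [0.396 0.04  0.05 ]
cap [0.381 0.15  0.02 ]
bottle cap [ 0.642 -0.091  0.115]
cup top [0.609 0.314 0.07 ]
```

>>> step_arm([
  {"fingers": 0,"linear": [0.7,1.7,0],"twist": -0.85},
  {"fingers": 0,"linear": [1.44,3.3,0],"twist": -0.85},
  {"fingers": 0,"linear": [1.44,3.4,0],"twist": -0.85},
  {"fingers": 0,"linear": [1.44,3.4,0],"twist": -0.85},
  {"fingers": 0,"linear": [1.5,3.5,0],"twist": -0.85},
  {"fingers": 0,"linear": [1.5,3.5,0],"twist": -0.85},
  {"fingers": 0,"linear": [1.5,3.5,0],"twist": -0.85},
  {"fingers": 0,"linear": [1.5,3.5,0],"twist": -0.85},
  {"fingers": 0,"linear": [1.5,3.5,0],"twist": -0.85},
  {"fingers": 0,"linear": [1.5,3.5,0],"twist": -0.85},
  {"fingers": 0,"linear": [1.5,3.5,0],"twist": -0.85},
  {"fingers": 0,"linear": [1.5,3.5,0],"twist": -0.85},
  {"fingers": 0,"linear": [1.5,3.5,0],"twist": -0.85},
  {"fingers": 0,"linear": [1.5,3.5,0],"twist": -0.85},
  {"fingers": 0,"linear": [1.5,3.5,0],"twist": -0.85},
  {"fingers": 0,"linear": [1.5,3.5,0],"twist": -0.85},
  {"fingers": 0,"linear": [1.5,3.5,0],"twist": -0.85},
  {"fingers": 0,"linear": [1.5,3.5,0],"twist": -0.85},
  {"fingers": 0,"linear": [1.5,3.5,0],"twist": -0.85},
  {"fingers": 0,"linear": [0.7,1.7,0],"twist": -0.85},
], newtons=10)

```text
time: 2.1
position: [0.4954, 0.1017, 0.2217]
tcp_rot: [-0.025, 0.707, -0.706, 0.024]
contact_force: [-0.2, -0.2, 0.2]
finger_gap: 0.0005
```

```bash
python3 - <<'E'
from workcell import *; import pickle; from h import *
s=read_state(); d=snapshot("wrist"); pickle.dump((s,d),open("w1.pkl","wb")); cv2.imwrite("pics/w1.png",d["pixels"])
print(s["time"],s["position"],R.from_quat(s["tcp_rot"]).as_matrix().round(3),s["finger_gap"],s["contact_force"])
T=np.array(d["T_tool_cam"]);print(T.round(3))
E
```

```text
2.1 [0.49541597 0.1017104  0.22167843] [[-0.998 -0.001  0.068]
 [-0.068  0.001 -0.998]
 [ 0.001 -1.    -0.001]] 0.0004614211182361725 [-0.18912451 -0.21801826  0.17432013]
[[-0.001  0.954  0.3   -0.083]
 [ 0.001 -0.3    0.954 -0.162]
 [ 1.     0.001 -0.001 -0.001]
 [ 0.     0.     0.     1.   ]]
```

View pics/w1.png

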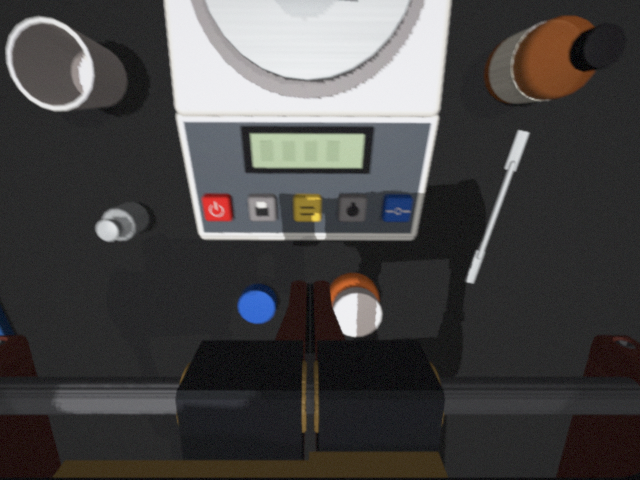

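The wrist view shows the key row level: red (217,208), yellow (307,208), blue (398,208). The shut fingers end near (310,283), and the jaws line up with the row.

```bash
python3 - <<'E'
import pickle; from h import *
s,d=pickle.load(open("w1.pkl","rb"));T=np.array(d["T_tool_cam"]);Rt=R.from_quat(s["tcp_rot"]).as_matrix()
S=pickle.load(open("scene0.pkl","rb"));D=pickle.load(open("side0.pkl","rb"))
a=blobs(S["pixels"],dict(red=(344,201,10),yellow=(315,218,10),blue=(284,238,10)))
b=blobs(D["pixels"],dict(red=(258,197,9),yellow=(260,227,9),blue=(262,260,9)))
c=blobs(d["pixels"],dict(red=(217,208,20),yellow=(307,208,20),blue=(398,208,20)))
Rm=Rt@T[:3,:3]; eye=s["position"]+Rt@T[:3,3]
for k in c:
    o,v=ray(d,c[k][0],Rm,eye)
    p=o+v*(.051-o[2])/v[2]
    x,r=tri([ray(S,a[k][0]),ray(D,b[k][0]),(o,v)])
    print(k,c[k],p.round(4),x.round(4),np.round(r,4))
E
```

```text
red (array([216.96484848, 207.02690909]), [202, 194, 30, 27, 535]) [0.4999 0.1904 0.051 ] [0.4984 0.1903 0.0498] [0.0007 0.001  0.0013]
yellow (array([307.11480051, 207.74877735]), [294, 195, 27, 27, 651]) [0.5051 0.1061 0.051 ] [0.5039 0.1057 0.0498] [0.0006 0.0005 0.001 ]
blue (array([398.41165049, 203.64595469]), [386, 198, 26, 12, 244]) [0.5148 0.0214 0.051 ] [0.5116 0.021  0.0515] [0.0008 0.0026 0.0033]
```

>>> step_arm([
  {"linear": [0,3,0]},
  {"linear": [0,3,0]},
  {"linear": [0.1,2.8,0]},
  {"linear": [0,0,-2]},
  {"linear": [0,0,-4]},
  {"linear": [0,0,-4]},
  {"linear": [0,0,-3]},
  {"linear": [0,0,-1.5]},
  {"linear": [0,0,-0.8]},
  {"linear": [0,0,0]},
  {"linear": [0,0,0]},
  {"linear": [0,0,0]},
])

```text
validation failed for argument at $.de...
```

>>> step_arm([
  {"fingers": 0,"twist": 0,"linear": [0,3,0]},
  {"fingers": 0,"twist": 0,"linear": [0,3,0]},
  {"fingers": 0,"twist": 0,"linear": [0.1,2.8,0]},
  {"fingers": 0,"twist": 0,"linear": [0,0,-2]},
  {"fingers": 0,"twist": 0,"linear": [0,0,-4]},
  {"fingers": 0,"twist": 0,"linear": [0,0,-4]},
  {"fingers": 0,"twist": 0,"linear": [0,0,-3]},
  {"fingers": 0,"twist": 0,"linear": [0,0,-1.5]},
  {"fingers": 0,"twist": 0,"linear": [0,0,-0.8]},
  {"fingers": 0,"twist": 0,"linear": [0,0,0]},
  {"fingers": 0,"twist": 0,"linear": [0,0,0]},
  {"fingers": 0,"twist": 0,"linear": [0,0,0]},
])

```text
time: 3.35
position: [0.4972, 0.1873, 0.0717]
tcp_rot: [-0.022, 0.707, -0.706, 0.024]
contact_force: [-0.0, -0.4, -0.3]
finger_gap: 0.0003
```

```bash
python3 - <<'E'
from workcell import *; import pickle; from h import *
d=snapshot("side"); cv2.imwrite("pics/s2.png",cv2.resize(d["pixels"][130:310,180:420],None,fx=3,fy=3)); s=read_state();print(s["position"],s["contact_force"])
E
```

```text
[0.49707256 0.18729811 0.07146215] [ 0.08896573 -0.13059293 -0.418762  ]
```

View pics/s2.png

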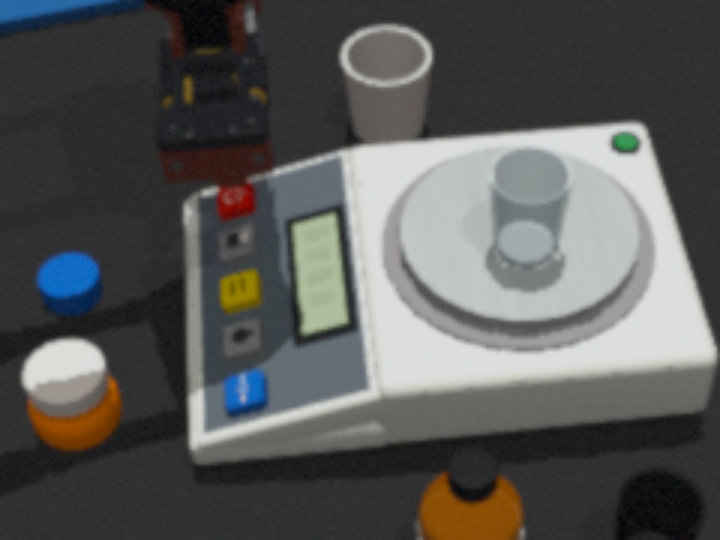

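The gripper covers an area about 105 px wide, ending at crop y≈175, just above the red key at (236,200). That is too wide for a 20 mm fingertip, so I project the TCP into this view to check.

```bash
python3 - <<'E'
from workcell import *; import pickle; from h import *
s=read_state(); Rt=R.from_quat(s["tcp_rot"]).as_matrix()
for n in("scene","side"):
    d=pickle.load(open(n+"0.pkl","rb")); Rm=R.from_quat(d["rotation"]).as_matrix()
    f=lambda p:(lambda c:(c[:2]/c[2]*d["fx"]+[d["cx"],d["cy"]]).round(1))(Rm.T@(p-np.array(d["eye"])))
    for q in([0,0,0],[.01,0,0],[-.01,0,0],[0,-.08,0],[.037,-.08,0.089],[-.037,-.08,.089]): 
        u=f(s["position"]+Rt@np.array(q)); print(n,q,u,(u-[180,130])*3)
d=snapshot("scene"); cv2.imwrite("pics/sc2.png",cv2.resize(d["pixels"][100:280,240:480],None,fx=3,fy=3))
E
```

```text
scene [0, 0, 0] [343.1 191.9] [489.3 185.7]
scene [0.01, 0, 0] [339.1 190.2] [477.3 180.6]
scene [-0.01, 0, 0] [347.  193.6] [501.  190.8]
scene [0, -0.08, 0] [343.7 154.7] [491.1  74.1]
scene [0.037, -0.08, 0.089] [296.6 165.4] [349.8 106.2]
scene [-0.037, -0.08, 0.089] [327.5 178.2] [442.5 144.6]
side [0, 0, 0] [256.8 189.6] [230.4 178.8]
side [0.01, 0, 0] [251.9 190. ] [215.7 180. ]
side [-0.01, 0, 0] [261.7 189.2] [245.1 177.6]
side [0, -0.08, 0] [252.3 160. ] [216.9  90. ]
side [0.037, -0.08, 0.089] [233.1 194.6] [159.3 193.8]
side [-0.037, -0.08, 0.089] [274.2 190.9] [282.6 182.7]
```

View pics/sc2.png

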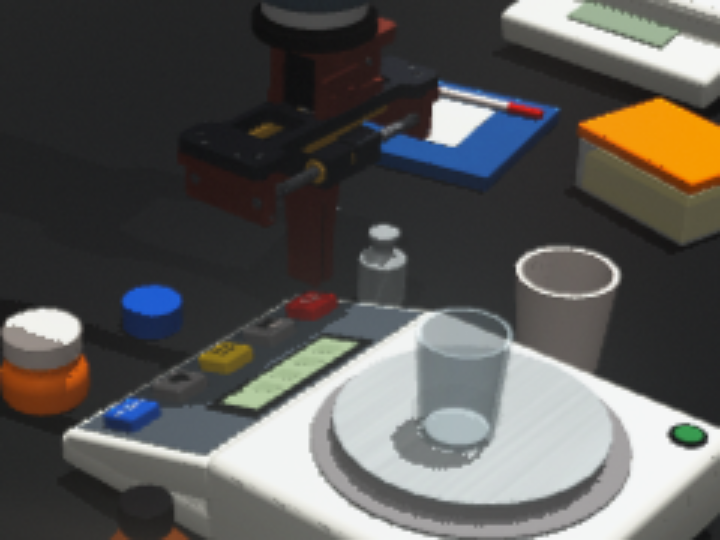

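The fingertip is just above the red key at (310,280), which agrees with the projected TCP at (309,276). Going down slowly onto red.

>>> step_arm([
  {"fingers": 0,"twist": 0,"linear": [0,0.25,-0.5]},
  {"fingers": 0,"twist": 0,"linear": [0,0,-0.5]},
  {"fingers": 0,"twist": 0,"linear": [0,0,-0.4]},
  {"fingers": 0,"twist": 0,"linear": [0,0,-0.2]},
  {"fingers": 0,"twist": 0,"linear": [0,0,-0.1]},
  {"fingers": 0,"twist": 0,"linear": [0,0,0]},
  {"fingers": 0,"twist": 0,"linear": [0,0,0]},
])

```text
time: 4.15
position: [0.4968, 0.1898, 0.0536]
tcp_rot: [-0.023, 0.707, -0.707, 0.024]
contact_force: [0.4, -0.1, 4.7]
finger_gap: 0.0004
```

>>> step_arm([
  {"fingers": 0,"twist": 0,"linear": [0,0,-0.1]},
  {"fingers": 0,"twist": 0,"linear": [0,0,0]},
  {"fingers": 0,"twist": 0,"linear": [0,0,0]},
])

```text
time: 4.45
position: [0.497, 0.1898, 0.0529]
tcp_rot: [-0.022, 0.707, -0.706, 0.024]
contact_force: [1.7, 0.7, 6.3]
finger_gap: 0.0003
```

```bash
python3 - <<'E'
from workcell import *; from h import *
s=read_state();print(s["position"],s["contact_force"])
d=snapshot("scene"); cv2.imwrite("pics/sc3.png",cv2.resize(d["pixels"][150:260,260:400],None,fx=5,fy=5,interpolation=cv2.INTER_CUBIC))
s=read_state();print(s["position"],s["contact_force"])
E
```

```text
[0.49700413 0.18976423 0.05287868] [1.72283054 0.65725751 6.28696106]
[0.49698135 0.18977492 0.0528647 ] [0.5261198  0.45422736 5.30312222]
```

View pics/sc3.png

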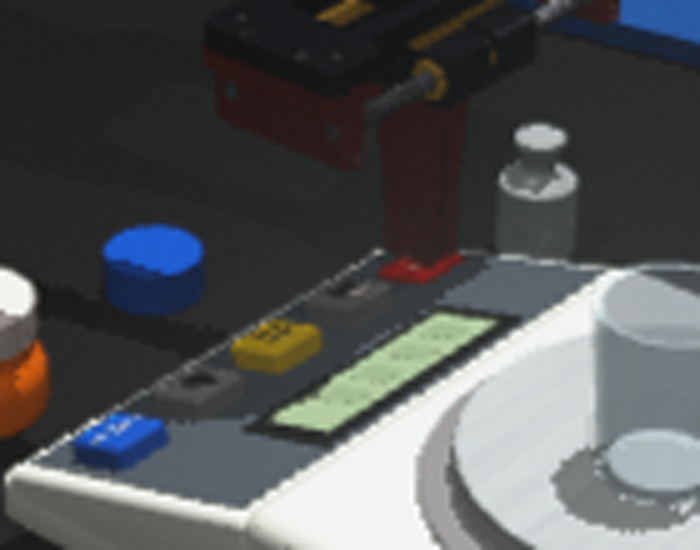

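The picture shows red pressed nearly flush at (420,268), with the grey neighbour still up. I release it and go to yellow.

>>> step_arm([
  {"fingers": 0,"twist": 0,"linear": [0,0,1]},
  {"fingers": 0,"twist": 0,"linear": [0,0,2]},
  {"fingers": 0,"twist": 0,"linear": [0,0,0]},
  {"fingers": 0,"twist": 0,"linear": [0.1,-2,0]},
  {"fingers": 0,"twist": 0,"linear": [0.2,-3,0]},
  {"fingers": 0,"twist": 0,"linear": [0.2,-3.4,0]},
  {"fingers": 0,"twist": 0,"linear": [0,0,0]},
  {"fingers": 0,"twist": 0,"linear": [0,0,0]},
  {"fingers": 0,"twist": 0,"linear": [0,0,-1]},
  {"fingers": 0,"twist": 0,"linear": [0,0,-1]},
  {"fingers": 0,"twist": 0,"linear": [0,0,0]},
  {"fingers": 0,"twist": 0,"linear": [0,0,0]},
])

```text
time: 5.7
position: [0.5005, 0.1061, 0.0607]
tcp_rot: [0.024, -0.707, 0.707, -0.023]
contact_force: [-0.4, -0.3, 0.6]
finger_gap: 0.0005
```

>>> step_arm([
  {"fingers": 0,"twist": 0,"linear": [0.1,0,-0.2]},
  {"fingers": 0,"twist": 0,"linear": [0,0,-0.2]},
  {"fingers": 0,"twist": 0,"linear": [0,0,-0.2]},
  {"fingers": 0,"twist": 0,"linear": [0,0,-0.1]},
  {"fingers": 0,"twist": 0,"linear": [0,0,-0.1]},
  {"fingers": 0,"twist": 0,"linear": [0,0,0]},
  {"fingers": 0,"twist": 0,"linear": [0,0,0]},
])

```text
time: 6.4
position: [0.5026, 0.1056, 0.0542]
tcp_rot: [-0.023, 0.707, -0.707, 0.024]
contact_force: [1.7, 0.2, 5.3]
finger_gap: 0.0006
```

>>> step_arm([
  {"fingers": 0,"twist": 0,"linear": [0,0,-0.1]},
  {"fingers": 0,"twist": 0,"linear": [0,0,0]},
  {"fingers": 0,"twist": 0,"linear": [0,0,0]},
])

```text
time: 6.7
position: [0.5026, 0.1056, 0.0532]
tcp_rot: [-0.023, 0.707, -0.707, 0.024]
contact_force: [1.9, 1.4, 5.9]
finger_gap: 0.0005
```

```bash
python3 - <<'E'
from workcell import *; from h import *
d=snapshot("scene"); cv2.imwrite("pics/sc4.png",cv2.resize(d["pixels"][150:260,260:400],None,fx=5,fy=5,interpolation=cv2.INTER_CUBIC))
s=read_state();print(s["position"],s["contact_force"])
E
```

```text
[0.50256774 0.10556018 0.05323792] [1.62200352 0.86357694 5.56954791]
```

View pics/sc4.png

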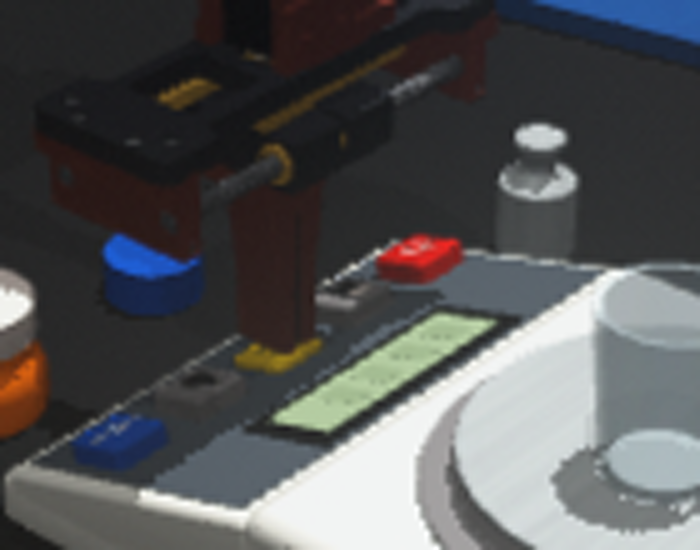

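Yellow is nearly flush at (278,353), red is back up at (420,258), and both greys are up. Blue is next.

>>> step_arm([
  {"fingers": 0,"twist": 0,"linear": [0,0,1]},
  {"fingers": 0,"twist": 0,"linear": [0,0,2]},
  {"fingers": 0,"twist": 0,"linear": [0,0,0]},
  {"fingers": 0,"twist": 0,"linear": [0.2,-2,0]},
  {"fingers": 0,"twist": 0,"linear": [0.2,-3,0]},
  {"fingers": 0,"twist": 0,"linear": [0.2,-3.4,0]},
  {"fingers": 0,"twist": 0,"linear": [0,0,0]},
  {"fingers": 0,"twist": 0,"linear": [0,0,0]},
  {"fingers": 0,"twist": 0,"linear": [0,0,-1]},
  {"fingers": 0,"twist": 0,"linear": [0,0,-1]},
  {"fingers": 0,"twist": 0,"linear": [0,0,0]},
  {"fingers": 0,"twist": 0,"linear": [0,0,0]},
])

```text
time: 7.95
position: [0.5076, 0.0221, 0.0617]
tcp_rot: [-0.024, 0.707, -0.707, 0.023]
contact_force: [-0.2, -0.1, -0.6]
finger_gap: 0.0001
```

>>> step_arm([
  {"fingers": 0,"twist": 0,"linear": [0,0,-0.2]},
  {"fingers": 0,"twist": 0,"linear": [0,0,-0.2]},
  {"fingers": 0,"twist": 0,"linear": [0,0,-0.2]},
  {"fingers": 0,"twist": 0,"linear": [0,0,-0.1]},
  {"fingers": 0,"twist": 0,"linear": [0,0,-0.1]},
  {"fingers": 0,"twist": 0,"linear": [0,0,-0.1]},
  {"fingers": 0,"twist": 0,"linear": [0,0,0]},
  {"fingers": 0,"twist": 0,"linear": [0,0,0]},
])

```text
time: 8.75
position: [0.5086, 0.0215, 0.0542]
tcp_rot: [0.023, -0.707, 0.707, -0.024]
contact_force: [2.2, 0.9, 4.9]
finger_gap: 0.0003
```

```bash
python3 - <<'E'
from workcell import *; from h import *
d=snapshot("scene"); cv2.imwrite("pics/sc5.png",cv2.resize(d["pixels"][150:260,260:400],None,fx=5,fy=5,interpolation=cv2.INTER_CUBIC))
s=read_state();print(s["position"],s["contact_force"])
E
```

```text
[0.50862894 0.02150256 0.05421743] [2.26177589 0.71903988 4.92433049]
```

View pics/sc5.png

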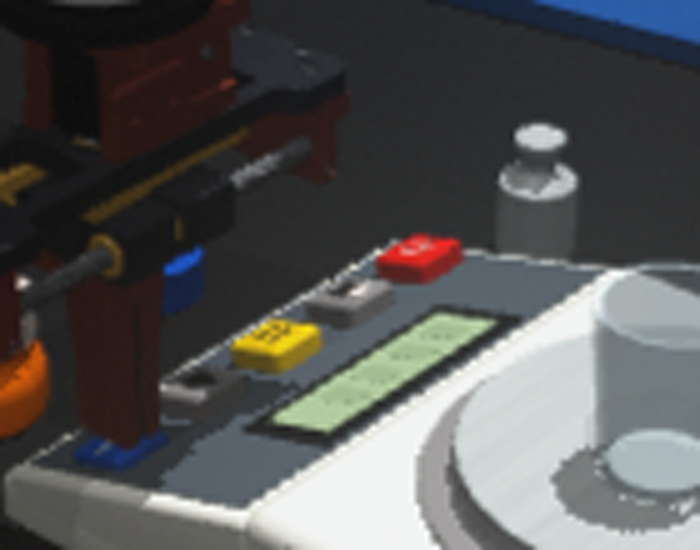

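Blue is well down at (120,450), and red, yellow and both greys are up. I add 1 mm to match the other two presses, then lift clear.

>>> step_arm([
  {"fingers": 0,"twist": 0,"linear": [0,0,-0.1]},
  {"fingers": 0,"twist": 0,"linear": [0,0,0]},
  {"fingers": 0,"twist": 0,"linear": [0,0,0]},
])

```text
time: 9.1
position: [0.5087, 0.0215, 0.0533]
tcp_rot: [0.023, -0.707, 0.707, -0.024]
contact_force: [1.2, 0.3, 4.9]
finger_gap: 0.0004
```

>>> step_arm([
  {"fingers": 0,"twist": 0,"linear": [0,0,1]},
  {"fingers": 0,"twist": 0,"linear": [0,0,2]},
  {"fingers": 0,"twist": 0,"linear": [0,0,4]},
  {"fingers": 0,"twist": 0,"linear": [0,0,4]},
  {"fingers": 0,"twist": 0,"linear": [0,0,4]},
  {"fingers": 0,"twist": 0,"linear": [0,0,0]},
  {"fingers": 0,"twist": 0,"linear": [0,0,0]},
  {"fingers": 0,"twist": 0,"linear": [0,0,0]},
])

```text
time: 9.9
position: [0.5072, 0.0215, 0.2006]
tcp_rot: [-0.025, 0.707, -0.707, 0.022]
contact_force: [-0.1, -0.4, -1.0]
finger_gap: 0.0005
```

```bash
python3 - <<'E'
from workcell import *; from h import *
d=snapshot("scene"); cv2.imwrite("pics/sc6.png",d["pixels"])
s=read_state();print(s["position"],s["contact_force"])
E
```

```text
[0.50718029 0.02150762 0.20031385] [ 0.36297973  0.33080467 -0.32493227]
```

View pics/sc6.png

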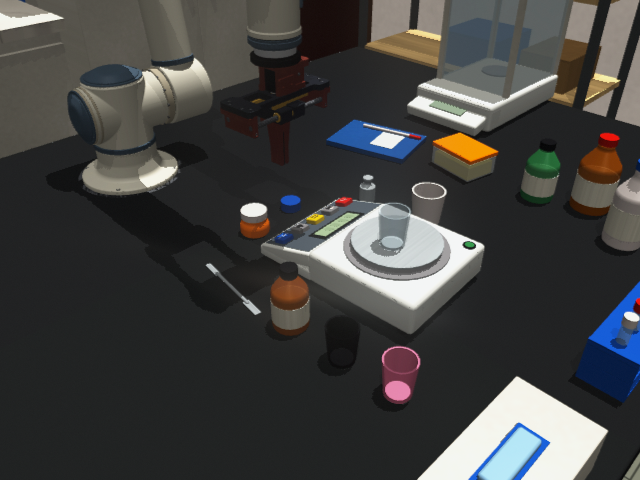

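The arm is clear and all five keys are up: red (344,201), yellow (315,218), blue (284,238). Everything else stands where it did at the start, so I hand in.

```bash
python3 -c "from workcell import *; print(job_done())"
```

```text
the job is handed in; nothing more can be done
None
```

I tapped the red, yellow and blue keys in that order with the closed fingertips, and the job is handed in; it took about 10 s of the 42 s allowed.

- **Presses:** The vertical force at each press was about 5 to 6 N. By the spring figures that is roughly 5 mm of travel, past the 3 mm at which a key registers. Close pictures showed each key nearly flush with the panel.
- **Order and grey keys:** Red was up again before yellow's picture, and yellow before blue's. The pictures showed both grey keys up throughout.
- **Last check:** The final picture shows all five keys up, the gripper about 15 cm above the keys, and the beaker and bench items where they started. The force reading was near zero.
- **Disagreements:**
  - Contact came about 5 mm higher than the measured key-centre height of 50 mm. The flat tip meeting the sloping face accounts for about 2 to 3 mm of that.
  - During the presses the sideways (x) force was mostly between 0.5 and 2 N. Its sign was opposite to what the slope alone would give; I took it as friction plus sensor noise.

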